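Draw a pump cover down evenly, crosswise

ROBOT

A 6-joint arm with a two-finger parallel gripper is mounted at the origin on the work surface. World frame = base frame: x ahead of the robot, y to its left, z up, the work surface at z = 0. Lengths are in m, angles in degrees, forces in N, time in s.
With the tool pointing down it reaches from about 0.375 to 0.9 m from the base axis. Payload 3.1 kg.
Tool frame: the origin (TCP) lies between the finger pads; the fingertips stand 11 mm ahead of it and the grasp point (between the pads) lies 8 mm behind it; z points along the fingers, y is the direction in which the jaws open and shut (so a half turn about z gives the same grasp; the last joint's range is limited). The gripper opens to 87 mm and grips with 3 to 60 N. Pads are 19 mm wide; open, the fingers measure 117 mm over their backs; the gripper's body (75 mm by 190 mm) begins 51 mm behind the grasp point.
Start: joints at [-82.019, 30.224, 82.088, -0, 67.689, -10.227], TCP at [0.195, -0.594, 0.234] pointing down, gripper open.
Joint ranges: [-176.69, 176.69], [-43.24, 126.21], [12.49, 139.97], [-82, 262], [0, 151.66], [-163.58, 163.58]. Speed limits (degrees/s): [159.86, 159.86, 180, 180, 180, 180].

INTERFACE

Orientations are given as a 3x3 rotation matrix whose columns are the frame's x, y, z axes.
In Python, from rig import bot, vision gives the robot as it stands. The module is installed in compiled form; this text tells all that it offers.
- The arm moves only by the tool jog_arm, never from a script. Its argument "rows" is a list of rows, each an object with "dp": the shift along the tool's x, y, z in mm, a list of three; "turn": the turn, a rotation vector about the tool's x, y, z in degrees, a list of three; "grip": the opening, from 0 (shut) to 1 (fully open). A call has 1 to 10 rows; each row is the pose to reach, as a shift and turn from the pose commanded when the call began, along the tool's axes at that moment; what a row does not reach only later rows make up. A row lasts 1/10 s, in which the tool goes at most 50 mm and 8.59 degrees, less where a joint would pass 70% of its speed; a pose out of reach is approached as far as the arm can. A call with a gripper value outside its range is refused whole. The fingers move at their own pace and stop on an object; the grip force is fixed at half the most. Time passes only in rows, so rows that repeat a pose let the fingers close. It gives the time, the measured TCP pose, the force and the opening at its end, in the units of the state.
- bot.read_state(): the state, without advancing time (a new reading comes with each control period).
- vision.capture(name): name is "side" or "top" or "wrist"; returns (picture, depth): 400x640x3 uint8, red, green, blue; 400x640 float32, m along the optical axis (not along the pixel's ray), 0 where there is no reading.
- vision.camera_info(name): a dict with "vertical_fov" (degrees; the focal length in pixels is half the picture's height over the tangent of half this angle, whatever the lens; pixels are square), "cx", "cy" (the principal point, pixels), "position" and "rotation" of the camera in the world. Camera axes: x right, y down, z forward; pixel columns grow to the right and rows downward; lengths in m; the calibration is good to about 2 mm. A picture is of the moment at which its call begins: read the wrist's pose just before it. camera_info takes no time and is no camera call; for the wrist camera it gives the pose at the moment of the call.
- bot.hand_in(): hands the job in, once; it reports no verdict.
The state is a dict: "time_s": time; "joint_positions": joint angles; "qvel": joint speeds; "tau": joint torques, N m; "position": TCP position; "tcp_rot": TCP orientation; "force": force on the tool from outside, world axes, zero at the start; "moment": the same for the moment, N m; "opening": opening from 0.0 (shut) to 1.0 (fully open).
Only numpy, scipy, OpenCV 4.12 (cv2) and the standard library are available. Lean on these libraries where they do the work, as an engineer would, in place of code of your own. Each camera call takes 0.05 s, during which the arm holds its last target.

TASK

The square pump cover is being drawn down a little at a time by its four hand screws, and the first screw has just had its part turn for this round: it is the only one whose bar grip points at the middle of the cover. Give the other three the same part turn clockwise, each just until its bar points at the middle and no further, working crosswise: the screw diagonally opposite the first one next, then the remaining two in either order. Leave the first screw as it is.

Things in the scene. Friction and masses are not known exactly. Their poses are not given: they have to be found in the camera images.
- cover: Square aluminium cover, 150 x 150 x 12 mm, nearly level on a fixed pump housing, underside about 58 mm above the table, any yaw. Origin: centre of its underside; z up, x and y along its edges. A hand screw stands in each corner: at x, y = (55, 55) mm screw1, (-55, 55) screw2, (-55, -55) screw3, (55, -55) screw4. A screw's part turn draws its corner down about 3 mm. Low round boss in the middle.
- screw1 (a joint): First hand screw, corner (55, 55) mm, already turned: reads about 1.3 and must stay. All four: dark upright bar grip 46 long, 12 thick, 26 mm high, from 32 to 58 mm above the cover's origin, on a thin neck, turning about the vertical through its middle. Rad, growing clockwise from above. At 1.3 the bar lies along the cover's diagonal; at q it lies 1.3 - q anticlockwise of it.
- screw2 (a joint): Hand screw in the cover's (-55, 55) mm corner, next to screw1 and built like it. Starts at 0 to 0.25; to be brought to 1.3 after screw3. All screws turn against a steady friction of about 0.06 Nm, stay where they are left, and have end stops only at -0.1 and 2.4.
- screw3 (a joint): Hand screw in the (-55, -55) mm corner, diagonally opposite screw1 and built like it. Starts at 0 to 0.25; to be brought to 1.3 first.
- screw4 (a joint): Hand screw in the (55, -55) mm corner, next to screw1 and opposite screw2, built like it. Starts at 0 to 0.25; to be brought to 1.3 after screw3.

How it is judged:
By the outcome, as a careful person would: the job done as asked, in the order asked, and still so for the second after the job is handed in, with the robot touching nothing.
It also fails if it takes over 51 s, if anything falls off the work surface, if the arm or the gripper's body presses on something with over 40 N, if the wrist force passes 120 N, or if a joint passes its speed limit or range.

## Working session

There is one attempt and no reset: what is moved stays moved. The work goes in short steps, Python scripts to look and compute and a tool call to move; the robot and the scene stay as the last step left them, time stands still between calls to the robot, and variables do not carry over. Pictures are saved under pics/ and viewed, and the job is handed in when it is done.

Besides the shell and the picture viewer there is one more tool, called in YAML: its name, and indented under it one key for each argument. jog_arm: Moves the arm, as the interface text tells. Its arguments: {"type":"object","properties":{"rows":{"type":"array"}},"required":["rows"]}

```bash
mkdir -p pics
cat > h.py <<'E'
import numpy as np, cv2
from rig import bot, vision
def cap(name,fn):
    info=vision.camera_info(name); p,d=vision.capture(name)
    cv2.imwrite('pics/'+fn+'.png',p[:,:,::-1]); np.savez('pics/'+fn+'.npz',p=p,d=d,pos=info['position'],R=info['rotation'],fov=info['vertical_fov'],cx=info['cx'],cy=info['cy'])
    return p,d,info
def cloud(fn):
    z=np.load('pics/'+fn+'.npz'); d=z['d']; f=200/np.tan(np.radians(z['fov'])/2)
    v,u=np.mgrid[:400,:640]
    P=np.stack([(u-z['cx'])/f*d,(v-z['cy'])/f*d,d],-1)@z['R'].T+z['pos']
    return z['p'],d,P
E
python3 - <<'E'
from h import *
for n in('top','side'):
    p,d,i=cap(n,n+'0'); print(i)
s=bot.read_state(); print(s)
E
```

```text
{'vertical_fov': 54.75592716942052, 'cx': 316.24655920437624, 'cy': 201.81419880486993, 'position': array([0.46250353, 0.03663804, 0.74828855]), 'rotation': array([[ 0.01991525, -0.98404136,  0.17682192],
       [-0.99954633, -0.01559954,  0.02576393],
       [-0.02259443, -0.1772548 , -0.9839056 ]])}
{'vertical_fov': 49.88454107141737, 'cx': 313.452464694379, 'cy': 201.05608473475908, 'position': array([0.2079925 , 0.47385364, 0.46084161]), 'rotation': array([[-0.75565641, -0.36892059,  0.5411848 ],
       [-0.65470453,  0.40201866, -0.64011169],
       [ 0.01858399, -0.83802064, -0.54532196]])}
{'time_s': 0.1, 'joint_positions': array([-8.20193504e+01,  3.02712086e+01,  8.21473694e+01,  4.31398931e-04,
        6.76898281e+01, -1.02254629e+01]), 'qvel': array([-0.07527353, -0.06561118, -0.2810943 ,  0.10410754,  0.11013931,
       -0.04964292]), 'tau': array([-4.35591874e-04, -4.40986669e+01, -1.77150428e+01,  6.35657413e-02,
        5.33983216e-02, -3.69135353e-05]), 'position': array([ 0.19523389, -0.59306975,  0.23270484]), 'tcp_rot': array([[ 9.49939664e-01,  3.12433304e-01, -2.55790482e-04],
       [ 3.12433221e-01, -9.49937876e-01,  1.87468587e-03],
       [ 3.42729232e-04, -1.86075591e-03, -9.99998210e-01]]), 'force': array([-0.19016533,  0.39251559,  0.0843536 ]), 'moment': array([ 0.03071429, -0.02554664, -0.01448929]), 'opening': 1.000540154974168}
```

View pics/top0.png

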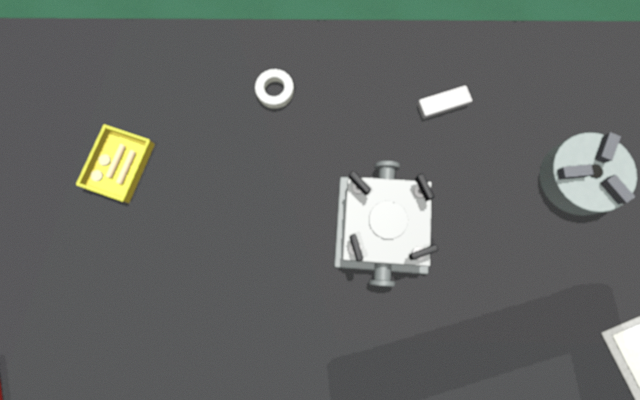

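View pics/side0.png

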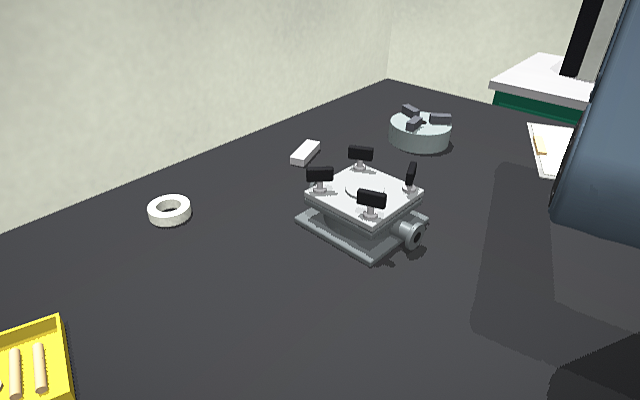

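The top view shows the cover centred near (388,220). The upper-left bar (360,183) points at the middle, so it is screw1. Screw3 is then lower right (424,252), and the other two are at (425,187) and (356,248). Next I measure these with depth.

Run:
```python
from h import *
p,d,P=cloud('top0')
im=p[150:300,320:470]; cv2.imwrite('pics/crop.png',cv2.resize(im[:,:,::-1],(750,750)[:2],interpolation=cv2.INTER_CUBIC)[:600])
roi=np.zeros(d.shape,bool); roi[150:300,320:455]=1
g=p.astype(int).mean(2)
# cover top
c=roi&(g>170)&(P[...,2]>.055)&(P[...,2]<.085)
pts=P[c]; print(len(pts), np.percentile(pts[:,2],[5,50,95]))
r=cv2.minAreaRect((pts[:,:2]*1000).astype(np.float32)); print(r)
A=np.c_[pts[:,:2],np.ones(len(pts))]; print(np.linalg.lstsq(A,pts[:,2],rcond=None)[0])
for (u,v) in [(360,183),(425,187),(356,248),(424,252)]:
    m=np.zeros(d.shape,bool); m[v-20:v+21,u-20:u+21]=1
    q=P[m&(P[...,2]>.098)&(P[...,2]<.14)]
    z=np.median(q[:,2]); q=q[q[:,2]>np.percentile(q[:,2],90)-.006]
    rr=cv2.minAreaRect((q[:,:2]*1000).astype(np.float32))
    cc=q[:,:2].mean(0); w,V=np.linalg.eigh(np.cov((q[:,:2]-cc).T)); a=np.degrees(np.arctan2(V[1,1],V[0,1]))%180
    print((u,v),len(q),cc*1000,z,a,rr)
```

```text
6067 [0.06515572 0.06787414 0.07424424]
((555.2615966796875, -72.87873840332031), (150.30322265625, 150.22698974609375), 86.93329620361328)
[-0.00943053 -0.01389418  0.07282103]
(360, 183) 187 [612.77675508 -19.92643918] 0.11126594506241416 44.223869776295345 ((613.281005859375, -19.732412338256836), (44.772579193115234, 11.31570816040039), 43.93324279785156)
(425, 187) 201 [ 606.72240014 -129.19882107] 0.11242530322304667 24.45261369068396 ((607.334228515625, -129.24949645996094), (45.12528610229492, 12.383382797241211), 26.885560989379883)
(356, 248) 203 [503.64183918 -13.78234839] 0.11282266309116584 17.53719926678508 ((503.7708740234375, -13.874287605285645), (45.30087661743164, 12.035855293273926), 18.494699478149414)
(424, 252) 211 [ 497.57908419 -123.21577543] 0.11437085754417109 111.73585666973537 ((497.6800231933594, -123.65397644042969), (11.961688995361328, 45.745391845703125), 21.520776748657227)
```

Run:
```python
from h import *
p,d,P=cloud('side0')
g=p.astype(int).mean(2)
for (u,v) in [(361,154),(320,174),(372,199),(411,173)]:
    m=np.zeros(d.shape,bool); m[v-20:v+21,u-20:u+21]=1
    q=P[m&(P[...,2]>.098)&(P[...,2]<.14)]
    cc=q[:,:2].mean(0); w,V=np.linalg.eigh(np.cov((q[:,:2]-cc).T)); a=np.degrees(np.arctan2(V[1,1],V[0,1]))%180
    print((u,v),len(q),cc*1000,q[:,2].max(),a)
```

```text
(361, 154) 261 [ 604.28394889 -124.59844701] 0.11734075045816755 25.646184858434708
(320, 174) 296 [609.71725769 -15.46172275] 0.114784863809194 43.32156217355521
(372, 199) 368 [499.98190201  -9.12733594] 0.11664089777730208 19.115348794899347
(411, 173) 170 [ 492.44203132 -113.9378785 ] 0.1183326121575814 109.94518949417343
```

View pics/crop.png

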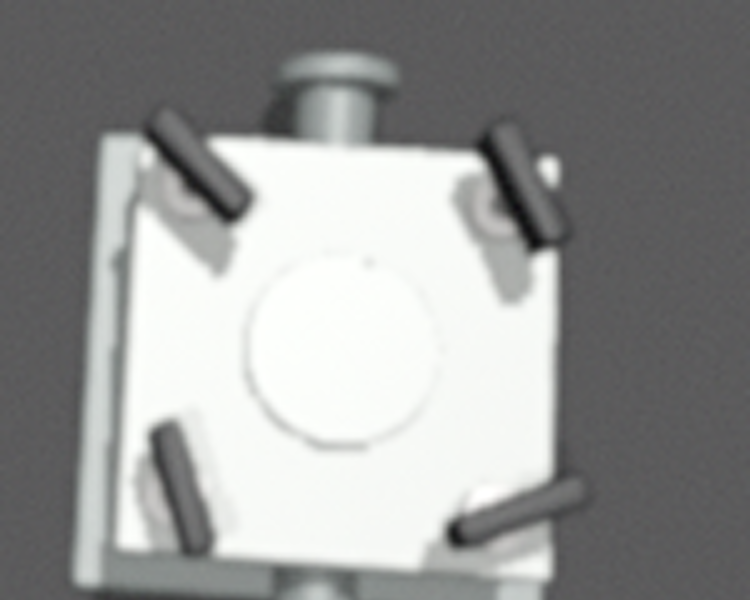

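```bash
cat >> h.py <<'E'
from scipy.spatial.transform import Rotation as Ro
def goal(x,y,z,yaw,verbose=True):
    s=bot.read_state(); R=s['tcp_rot']; p=s['position']
    c,sn=np.cos(np.radians(yaw)),np.sin(np.radians(yaw))
    T=np.array([[c,sn,0],[sn,-c,0],[0,0,-1]])
    cur=np.degrees(np.arctan2(R[1,0],R[0,0]))
    print('t',round(s['time_s'],2),'pos',np.round(p*1000,1),'yaw',round(cur,2),'F',np.round(s['force'],1),'M',np.round(s['moment'],2),'open',round(s['opening'],3),'j6',round(s['joint_positions'][5],1))
    print('dp',np.round(R.T@(np.array([x,y,z])/1000-p)*1000,1),'turn',np.round(Ro.from_matrix(R.T@T).as_rotvec(degrees=True),2))
E
python3 -c "
from h import *
goal(500,-110,234,90)"
```

```text
t 0.1 pos [ 195.2 -593.1  232.7] yaw 18.21 F [-0.2  0.4  0.1] M [ 0.03 -0.03 -0.01] open 1.001 j6 -10.2
dp [ 440.4 -363.7   -0.5] turn [ -0.08  -0.08 -71.79]
```

jog_arm:
  rows:
    - {"dp": [220,-182,0],"turn": [0,0,-36],"grip": 1}
    - {"dp": [220,-182,0],"turn": [0,0,-36],"grip": 1}
    - {"dp": [220,-182,0],"turn": [0,0,-36],"grip": 1}
    - {"dp": [220,-182,0],"turn": [0,0,-36],"grip": 1}
    - {"dp": [220,-182,0],"turn": [0,0,-36],"grip": 1}
    - {"dp": [440,-364,0],"turn": [0,0,-72],"grip": 1}
    - {"dp": [440,-364,0],"turn": [0,0,-72],"grip": 1}
    - {"dp": [440,-364,0],"turn": [0,0,-72],"grip": 1}
    - {"dp": [440,-364,0],"turn": [0,0,-72],"grip": 1}
    - {"dp": [440,-364,0],"turn": [0,0,-72],"grip": 1}

```text
time_s: 1.1
position: [0.4623, -0.1686, 0.2334]
tcp_rot: [[-0.007, 1.0, -0.0], [1.0, 0.007, 0.0], [0.0, -0.0, -1.0]]
force: [1.3, -0.8, -0.3]
opening: 1.001
```

```bash
python3 -c "
from h import *
goal(500,-110,234,90)
cap('wrist','w0')"
```

```text
t 1.1 pos [ 462.3 -168.6  233.4] yaw 90.38 F [ 1.3 -0.8 -0.3] M [-0.04 -0.14 -0.03] open 1.001 j6 -33.5
dp [58.3 38.1 -0.6] turn [-0.02 -0.01  0.38]
```

View pics/w0.png

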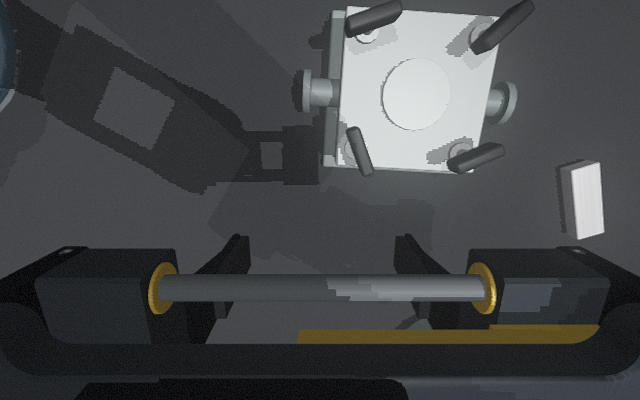

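The wrist view shows all four bars: screw3 at (360,150), screw4 at (475,158), screw1 at (500,28) and screw2 at (373,18). I'll measure again with the arm settled.

Run:
```python
from h import *
cap('wrist','w1')
p,d,P=cloud('w1'); g=p.astype(int).mean(2)
c=(g>150)&(P[...,2]>.055)&(P[...,2]<.085)&(P[...,0]<.66)&(P[...,0]>.45)&(abs(P[...,1]+.073)<.1)
pts=P[c]; print(cv2.minAreaRect((pts[:,:2]*1000).astype(np.float32)),np.percentile(pts[:,2],[5,50,95]))
for n,x,y in [('s1',613,-20),('s2',503,-14),('s3',497,-124),('s4',607,-130)]:
    m=(np.hypot(P[...,0]-x/1000,P[...,1]-y/1000)<.032)&(P[...,2]>.095)&(P[...,2]<.13)
    q=P[m]; q=q[q[:,2]>np.percentile(q[:,2],85)-.005]
    cc=q[:,:2].mean(0); w,V=np.linalg.eigh(np.cov((q[:,:2]-cc).T)); a=np.degrees(np.arctan2(V[1,1],V[0,1]))%180
    print(n,len(q),cc*1000,np.percentile(q[:,2],80),a,cv2.minAreaRect((q[:,:2]*1000).astype(np.float32)))
goal(497.4,-124.5,160,111.2)
```

```text
((554.0391235351562, -71.52124786376953), (149.53399658203125, 149.1511993408203), 87.02098846435547) [0.06731169 0.06940419 0.07560534]
s1 905 [611.00620376 -19.03309433] 0.1140911000269734 44.19372287780007 ((611.9838256835938, -18.99003028869629), (46.98457336425781, 12.489264488220215), 44.19205093383789)
s2 929 [501.99813501 -13.43875559] 0.11522079525752388 17.870325986249867 ((502.4237365722656, -12.87693977355957), (46.322017669677734, 12.563494682312012), 17.699295043945312)
s3 643 [ 495.90475084 -121.87080234] 0.11683165092328249 111.85480990335653 ((496.3895263671875, -122.70596313476562), (12.073503494262695, 46.220218658447266), 21.544082641601562)
s4 653 [ 605.09357783 -127.84836584] 0.11545487425696446 25.646895138246293 ((605.4512329101562, -128.49574279785156), (45.5055046081543, 12.27462387084961), 24.925201416015625)
t 1.2 pos [ 463.4 -165.   233.3] yaw 90.67 F [-1.  -0.5 -0.6] M [-0.02 -0.03  0.06] open 1.0 j6 -33.5
dp [40.  34.4 73.4] turn [  0.04  -0.13 -20.53]
```

jog_arm:
  rows:
    - {"dp": [42,33.5,60],"turn": [0,0,-21],"grip": 1}
    - {"dp": [42,33.5,60],"turn": [0,0,-21],"grip": 1}
    - {"dp": [42,33.5,60],"turn": [0,0,-21],"grip": 1}
    - {"dp": [42,33.5,60],"turn": [0,0,-21],"grip": 1}
    - {"dp": [42,33.5,60],"turn": [0,0,-21],"grip": 1}
    - {"dp": [42,33.5,60],"turn": [0,0,-21],"grip": 1}

```text
time_s: 1.8
position: [0.4951, -0.1293, 0.174]
tcp_rot: [[-0.36, 0.933, 0.001], [0.933, 0.36, -0.001], [-0.001, 0.001, -1.0]]
force: [0.7, 0.2, -0.7]
opening: 1.0
```

```bash
python3 -c "
from h import *
goal(496.5,-123,96,111.7)"
```

```text
t 1.8 pos [ 495.1 -129.3  174. ] yaw 111.08 F [ 0.7  0.2 -0.7] M [ 0.01 -0.15 -0.02] open 1.0 j6 -48.2
dp [ 5.5  3.5 78. ] turn [ 0.04  0.05 -0.62]
```

jog_arm:
  rows:
    - {"dp": [5.5,3.5,0],"turn": [0,0,-0.6],"grip": 1}
    - {"dp": [5.5,3.5,25],"turn": [0,0,-0.6],"grip": 1}
    - {"dp": [5.5,3.5,50],"turn": [0,0,-0.6],"grip": 1}
    - {"dp": [5.5,3.5,65],"turn": [0,0,-0.6],"grip": 1}
    - {"dp": [5.5,3.5,78],"turn": [0,0,-0.6],"grip": 1}
    - {"dp": [5.5,3.5,78],"turn": [0,0,-0.6],"grip": 1}
    - {"dp": [5.5,3.5,78],"turn": [0,0,-0.6],"grip": 1}

```text
time_s: 2.5
position: [0.4965, -0.1221, 0.0959]
tcp_rot: [[-0.371, 0.929, 0.0], [0.929, 0.371, -0.0], [-0.0, 0.0, -1.0]]
force: [0.0, 0.2, 0.1]
opening: 0.997
```

```bash
python3 -c "
from h import *
goal(496.5,-123,96,111.7);cap('wrist','w2');cap('side','s2')"
```

```text
t 2.5 pos [ 496.5 -122.1   95.9] yaw 111.79 F [0.  0.2 0.1] M [-0.   -0.15  0.03] open 0.997 j6 -48.2
dp [-0.8 -0.3 -0.1] turn [0.02 0.01 0.09]
```

View pics/w2.png

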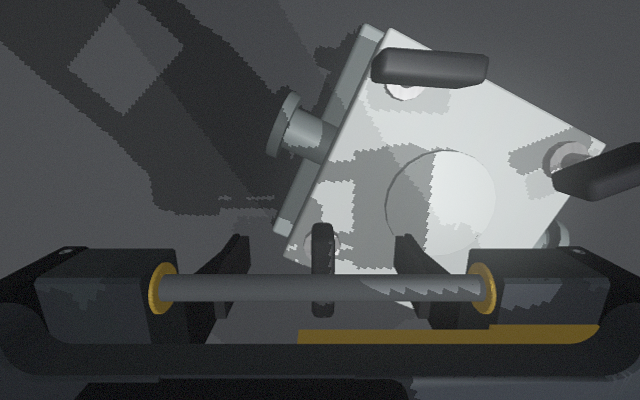

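View pics/s2.png

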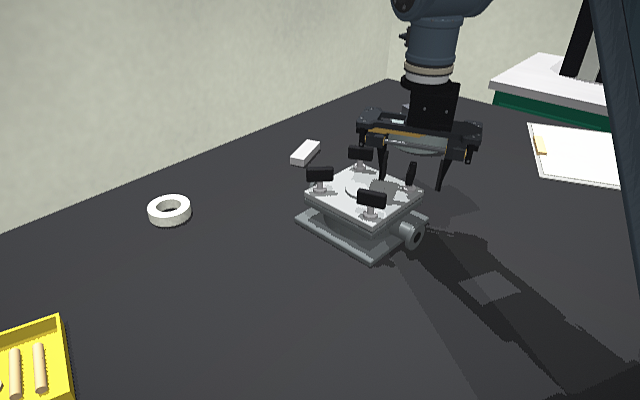

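Screw3's bar (322,270) stands centred between the jaws (about 240 and 400) and is parallel to them. I'll close on it.

jog_arm:
  rows:
    - {"dp": [0,0,0],"turn": [0,0,0],"grip": 0}
    - {"dp": [0,0,0],"turn": [0,0,0],"grip": 0}
    - {"dp": [0,0,0],"turn": [0,0,0],"grip": 0}
    - {"dp": [0,0,0],"turn": [0,0,0],"grip": 0}
    - {"dp": [0,0,0],"turn": [0,0,0],"grip": 0}
    - {"dp": [0,0,0],"turn": [0,0,0],"grip": 0}
    - {"dp": [0,0,0],"turn": [0,0,0],"grip": 0}
    - {"dp": [0,0,0],"turn": [0,0,0],"grip": 0}

```text
time_s: 3.4
position: [0.4963, -0.122, 0.0955]
tcp_rot: [[-0.372, 0.928, -0.0], [0.928, 0.372, 0.0], [0.0, -0.0, -1.0]]
force: [-0.2, 0.5, 0.1]
opening: 0.356
```

```bash
python3 -c "
from h import *
goal(496.5,-123,93,42)"
```

```text
t 3.4 pos [ 496.3 -122.    95.5] yaw 111.81 F [-0.2  0.5  0.1] M [-0.   -0.14  0.01] open 0.356 j6 -48.2
dp [-1.  -0.2  2.5] turn [-0.   -0.   69.81]
```

Still closing (slow fingers).

jog_arm:
  rows:
    - {"dp": [0,0,0],"turn": [0,0,0],"grip": 0}
    - {"dp": [0,0,0],"turn": [0,0,0],"grip": 0}
    - {"dp": [0,0,0],"turn": [0,0,0],"grip": 0}
    - {"dp": [0,0,0],"turn": [0,0,0],"grip": 0}
    - {"dp": [0,0,0],"turn": [0,0,0],"grip": 0}

```text
time_s: 3.9
position: [0.4965, -0.122, 0.0955]
tcp_rot: [[-0.371, 0.928, 0.0], [0.928, 0.371, 0.0], [-0.0, 0.0, -1.0]]
force: [1.9, 0.6, -2.2]
opening: 0.133
```

```bash
python3 -c "
from h import *
goal(496.5,-123,93,42)"
```

```text
t 3.9 pos [ 496.5 -122.    95.5] yaw 111.81 F [ 1.9  0.6 -2.2] M [ 0.08 -0.16  0.03] open 0.133 j6 -48.2
dp [-1.  -0.4  2.5] turn [ 1.000e-02 -1.000e-02  6.981e+01]
```

jog_arm:
  rows:
    - {"dp": [0,0,0.3],"turn": [0,0,7],"grip": 0}
    - {"dp": [0,0,0.6],"turn": [0,0,14],"grip": 0}
    - {"dp": [0,0,0.9],"turn": [0,0,21],"grip": 0}
    - {"dp": [0,0,1.2],"turn": [0,0,28],"grip": 0}
    - {"dp": [0,0,1.5],"turn": [0,0,35],"grip": 0}
    - {"dp": [0,0,1.8],"turn": [0,0,42],"grip": 0}
    - {"dp": [0,0,2.1],"turn": [0,0,49],"grip": 0}
    - {"dp": [0,0,2.4],"turn": [0,0,56],"grip": 0}
    - {"dp": [0,0,2.7],"turn": [0,0,63],"grip": 0}
    - {"dp": [0,0,3],"turn": [0,0,68],"grip": 0}

```text
time_s: 4.9
position: [0.498, -0.1227, 0.0934]
tcp_rot: [[0.724, 0.689, 0.004], [0.689, -0.724, -0.002], [0.002, 0.004, -1.0]]
force: [1.1, -0.1, 2.8]
opening: 0.133
```

jog_arm:
  rows:
    - {"dp": [0,0,0],"turn": [0,0,0],"grip": 0}
    - {"dp": [0,0,0],"turn": [0,0,0],"grip": 0}

```text
time_s: 5.1
position: [0.498, -0.1228, 0.0933]
tcp_rot: [[0.721, 0.693, 0.004], [0.693, -0.721, -0.002], [0.002, 0.004, -1.0]]
force: [2.5, -0.5, 2.6]
opening: 0.14
```

```bash
python3 -c "
from h import *
goal(496.5,-123,93,42);cap('wrist','w3');cap('top','t3')"
```

```text
t 5.1 pos [ 498.  -122.8   93.3] yaw 43.88 F [ 2.5 -0.5  2.6] M [-0.09 -0.75 -0.06] open 0.14 j6 19.7
dp [-1.2 -0.9  0.3] turn [ 0.22 -0.1   1.88]
```

View pics/w3.png

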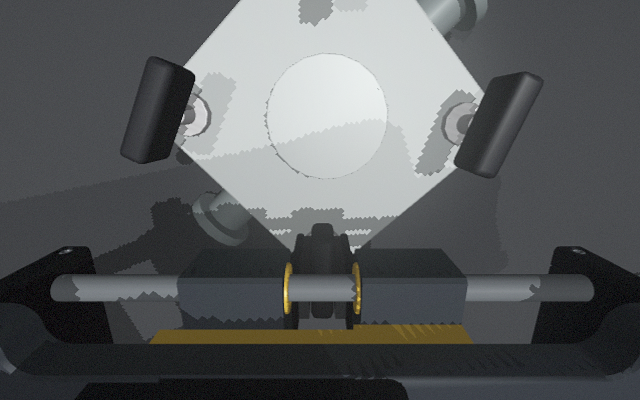

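Screw3's bar is held (321,280) and points nearly at the boss centre (327,117). I'll finish the last 2° and release.

jog_arm:
  rows:
    - {"dp": [0,0,0],"turn": [0,0,1.9],"grip": 0}
    - {"dp": [0,0,0],"turn": [0,0,1.9],"grip": 0}
    - {"dp": [0,0,0],"turn": [0,0,1.9],"grip": 0}
    - {"dp": [0,0,0],"turn": [0,0,1.9],"grip": 0.5}
    - {"dp": [0,0,0],"turn": [0,0,1.9],"grip": 0.5}
    - {"dp": [0,0,0],"turn": [0,0,1.9],"grip": 0.5}
    - {"dp": [0,0,0],"turn": [0,0,1.9],"grip": 0.5}
    - {"dp": [0,0,0],"turn": [0,0,1.9],"grip": 0.5}

```text
time_s: 6.0
position: [0.4952, -0.1215, 0.0921]
tcp_rot: [[0.744, 0.668, -0.003], [0.668, -0.744, 0.001], [-0.001, -0.003, -1.0]]
force: [-0.5, -0.6, -0.1]
opening: 0.466
```

jog_arm:
  rows:
    - {"dp": [0,0,10],"turn": [0,0,0],"grip": 0.5}

```text
time_s: 6.1
position: [0.4967, -0.1222, 0.0829]
tcp_rot: [[0.744, 0.668, 0.001], [0.668, -0.744, -0.001], [0.001, 0.001, -1.0]]
force: [-0.4, -0.5, 0.1]
opening: 0.487
```

That last step went down 10 mm: tool +z is down, so I had the sign wrong. The force stayed at about 0, so nothing was touched. Going up now.

jog_arm:
  rows:
    - {"dp": [0,0,-30],"turn": [0,0,0],"grip": 0.5}
    - {"dp": [0,0,-70],"turn": [0,0,0],"grip": 0.5}
    - {"dp": [0,0,-110],"turn": [0,0,0],"grip": 0.7}
    - {"dp": [-70,0,-140],"turn": [0,0,0],"grip": 1}
    - {"dp": [-70,0,-140],"turn": [0,0,0],"grip": 1}
    - {"dp": [-70,0,-140],"turn": [0,0,0],"grip": 1}
    - {"dp": [-70,0,-140],"turn": [0,0,0],"grip": 1}

```text
time_s: 6.8
position: [0.444, -0.1688, 0.2221]
tcp_rot: [[0.745, 0.667, -0.0], [0.667, -0.745, 0.001], [0.0, -0.001, -1.0]]
force: [0.0, -0.1, -0.5]
opening: 0.869
```

```bash
cat > meas.py <<'E'
from h import *
import sys
def meas(cam,fn):
    cap(cam,fn)
    p,d,P=cloud(fn); g=p.astype(int).mean(2)
    c=(g>150)&(P[...,2]>.055)&(P[...,2]<.085)&(P[...,0]<.66)&(P[...,0]>.45)&(abs(P[...,1]+.073)<.1)
    pts=P[c]; print(cam,cv2.minAreaRect((pts[:,:2]*1000).astype(np.float32)),np.percentile(pts[:,2],[5,50,95]))
    for n,x,y in [('s1',612,-20),('s2',503,-14),('s3',497,-123),('s4',606,-129)]:
        m=(np.hypot(P[...,0]-x/1000,P[...,1]-y/1000)<.032)&(P[...,2]>.095)&(P[...,2]<.13)
        q=P[m]
        if len(q)<30: print(n,'none'); continue
        q=q[q[:,2]>np.percentile(q[:,2],85)-.005]
        cc=q[:,:2].mean(0); w,V=np.linalg.eigh(np.cov((q[:,:2]-cc).T)); a=np.degrees(np.arctan2(V[1,1],V[0,1]))%180
        r=cv2.minAreaRect((q[:,:2]*1000).astype(np.float32))
        print(n,len(q),np.round(cc*1000,1),'z',round(np.percentile(q[:,2],80),4),'ang',round(a,1),'rect',np.round(r[0],1),np.round(r[1],1),round(r[2],1))
E
python3 - <<'E'
from meas import *
goal(502.5,-13.5,170,17.8)
meas('wrist','w4'); meas('top','t4')
E
```

```text
t 6.8 pos [ 444.  -168.8  222.1] yaw 41.82 F [ 0.  -0.1 -0.5] M [ 0.02 -0.03 -0.02] open 0.869 j6 13.8
dp [147.1 -76.7  52.2] turn [-4.000e-02 -2.000e-02  2.402e+01]
wrist ((554.2776489257812, -73.5226058959961), (145.75137329101562, 148.9773406982422), 87.14620971679688) [0.06711413 0.0687076  0.07505976]
s1 none
s2 890 [499.8 -14.8] z 0.1152 ang 16.4 rect [500.4 -13.8] [41.2 12.3] 18.4
s3 753 [ 496.3 -122.7] z 0.1147 ang 42.0 rect [ 495.8 -122.9] [44.9 11.4] 42.3
s4 868 [ 602.1 -130.2] z 0.1148 ang 24.5 rect [ 602.7 -130.6] [39.6 12.5] 25.2
top ((555.2420654296875, -73.00038146972656), (150.36456298828125, 150.39544677734375), 86.90087890625) [0.06477873 0.06703028 0.07353244]
s1 187 [612.9 -19.9] z 0.1125 ang 44.3 rect [613.4 -20. ] [44.6 11.8] 43.8
s2 202 [503.4 -13.9] z 0.1139 ang 17.2 rect [503.7 -14. ] [45.2 12.1] 18.2
s3 212 [ 497.  -123.8] z 0.1132 ang 41.6 rect [ 497.1 -124.3] [45.3 12.6] 42.3
s4 191 [ 606.3 -129.8] z 0.1135 ang 24.7 rect [ 606.6 -130. ] [45.7 11.6] 23.7
```

View pics/w4.png

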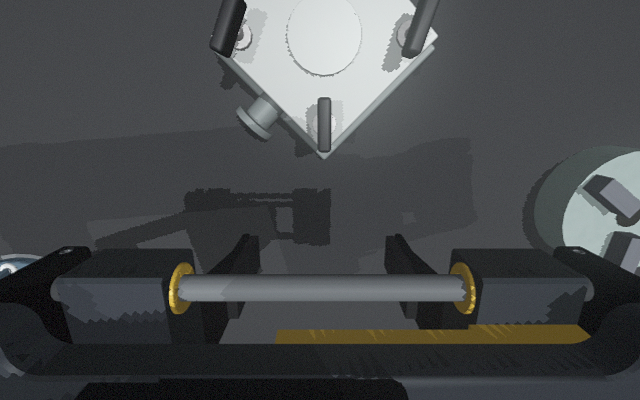

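Screw3 now reads 42.0° against the cover diagonal at 42.0°. In the picture its bar (324,125) is aligned with the boss (324,33). Next is screw2.

jog_arm:
  rows:
    - {"dp": [40,-20,0],"turn": [0,0,6],"grip": 1}
    - {"dp": [75,-40,0],"turn": [0,0,12],"grip": 1}
    - {"dp": [110,-60,0],"turn": [0,0,18],"grip": 1}
    - {"dp": [147,-77,20],"turn": [0,0,24],"grip": 1}
    - {"dp": [147,-77,40],"turn": [0,0,24],"grip": 1}
    - {"dp": [147,-77,50],"turn": [0,0,24],"grip": 1}
    - {"dp": [147,-77,50],"turn": [0,0,24],"grip": 1}
    - {"dp": [147,-77,50],"turn": [0,0,24],"grip": 1}

```text
time_s: 7.7
position: [0.5022, -0.0136, 0.1723]
tcp_rot: [[0.952, 0.307, -0.001], [0.307, -0.952, 0.0], [-0.001, -0.0, -1.0]]
force: [-0.3, 0.8, 1.0]
opening: 1.001
```

```bash
python3 -c "
from h import *
goal(502.8,-13.8,95,17.8)"
```

```text
t 7.7 pos [502.2 -13.6 172.3] yaw 17.88 F [-0.3  0.8  1. ] M [-0.02 -0.05 -0.01] open 1.001 j6 57.8
dp [ 0.5  0.4 77.3] turn [-0.02  0.04  0.08]
```

jog_arm:
  rows:
    - {"dp": [0.5,0.4,25],"turn": [0,0,0],"grip": 0.8}
    - {"dp": [0.5,0.4,45],"turn": [0,0,0],"grip": 0.7}
    - {"dp": [0.5,0.4,62],"turn": [0,0,0],"grip": 0.7}
    - {"dp": [0.5,0.4,77],"turn": [0,0,0],"grip": 0.6}
    - {"dp": [0.5,0.4,77],"turn": [0,0,0],"grip": 0.6}
    - {"dp": [0.5,0.4,77],"turn": [0,0,0],"grip": 0.5}
    - {"dp": [0.5,0.4,77],"turn": [0,0,0],"grip": 0.5}

```text
time_s: 8.4
position: [0.5037, -0.0141, 0.0967]
tcp_rot: [[0.952, 0.307, 0.002], [0.307, -0.952, -0.001], [0.002, 0.001, -1.0]]
force: [-0.7, -0.6, 0.4]
opening: 0.532
```

```bash
python3 -c "
from h import *
goal(502.8,-13.8,95,17.8);cap('wrist','w5')"
```

```text
t 8.4 pos [503.7 -14.1  96.7] yaw 17.87 F [-0.7 -0.6  0.4] M [0.02 0.   0.01] open 0.532 j6 57.8
dp [-0.8 -0.6  1.7] turn [ 0.07 -0.12  0.07]
```

View pics/w5.png

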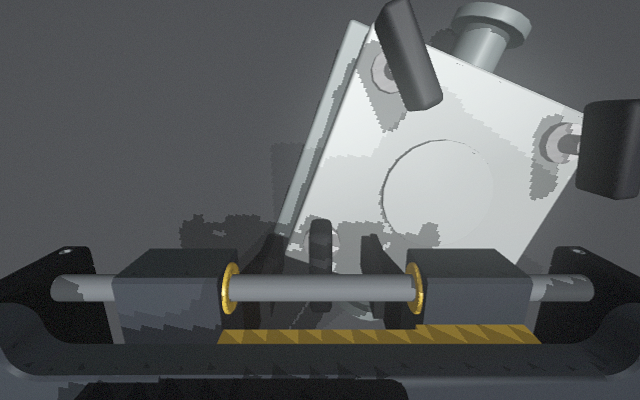

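Screw2's bar (320,265) is centred between the jaws. Closing.

jog_arm:
  rows:
    - {"dp": [0,0,0],"turn": [0,0,0],"grip": 0}
    - {"dp": [0,0,0],"turn": [0,0,0],"grip": 0}
    - {"dp": [0,0,0],"turn": [0,0,0],"grip": 0}
    - {"dp": [0,0,0],"turn": [0,0,0],"grip": 0}
    - {"dp": [0,0,0],"turn": [0,0,0],"grip": 0}
    - {"dp": [0,0,0],"turn": [0,0,0],"grip": 0}
    - {"dp": [0,0,0],"turn": [0,0,0],"grip": 0}
    - {"dp": [0,0,0],"turn": [0,0,0],"grip": 0}

```text
time_s: 9.25
position: [0.503, -0.0137, 0.0956]
tcp_rot: [[0.951, 0.308, 0.0], [0.308, -0.951, -0.0], [0.0, 0.0, -1.0]]
force: [-0.2, -1.0, 1.0]
opening: 0.134
```

```bash
python3 -c "
from h import *
goal(502.8,-13.8,93,-48)"
```

```text
t 9.25 pos [503.  -13.7  95.6] yaw 17.92 F [-0.2 -1.   1. ] M [-0.35 -0.04 -0.01] open 0.134 j6 57.8
dp [-0.2  0.   2.6] turn [ 2.000e-02 -3.000e-02  6.592e+01]
```

jog_arm:
  rows:
    - {"dp": [0,0,0.3],"turn": [0,0,7],"grip": 0}
    - {"dp": [0,0,0.6],"turn": [0,0,14],"grip": 0}
    - {"dp": [0,0,0.9],"turn": [0,0,21],"grip": 0}
    - {"dp": [0,0,1.2],"turn": [0,0,28],"grip": 0}
    - {"dp": [0,0,1.5],"turn": [0,0,35],"grip": 0}
    - {"dp": [0,0,1.8],"turn": [0,0,42],"grip": 0}
    - {"dp": [0,0,2.1],"turn": [0,0,49],"grip": 0}
    - {"dp": [0,0,2.4],"turn": [0,0,55],"grip": 0}
    - {"dp": [0,0,2.7],"turn": [0,0,60],"grip": 0}
    - {"dp": [0,0,3],"turn": [0,0,64],"grip": 0}

```text
time_s: 10.25
position: [0.5024, -0.0129, 0.093]
tcp_rot: [[0.691, -0.722, -0.001], [-0.722, -0.691, 0.001], [-0.001, 0.0, -1.0]]
force: [-1.6, 3.2, 5.8]
opening: 0.133
```

jog_arm:
  rows:
    - {"dp": [0,0,0],"turn": [0,0,0],"grip": 0}
    - {"dp": [0,0,0],"turn": [0,0,0],"grip": 0}

```text
time_s: 10.45
position: [0.5022, -0.013, 0.093]
tcp_rot: [[0.693, -0.721, -0.001], [-0.721, -0.693, 0.001], [-0.001, 0.0, -1.0]]
force: [-1.5, 1.5, 5.5]
opening: 0.135
```

```bash
python3 -c "
from h import *
goal(502.8,-13.8,93,-48)
cap('wrist','w6')"
```

```text
t 10.45 pos [502.2 -13.   93. ] yaw -46.11 F [-1.5  1.5  5.5] M [-0.    0.28 -0.08] open 0.135 j6 121.8
dp [1.  0.2 0. ] turn [0.01 0.07 1.89]
```

View pics/w6.png

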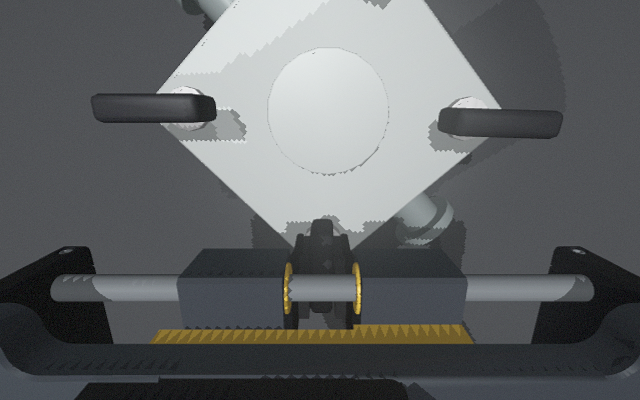

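Screw2's bar (321,260) points almost at the boss (328,110). In this view screw3, on the right, and screw1, on the left, both point inward. I'll finish the turn, release and lift.

jog_arm:
  rows:
    - {"dp": [0,0,0],"turn": [0,0,1.9],"grip": 0}
    - {"dp": [0,0,0],"turn": [0,0,1.9],"grip": 0}
    - {"dp": [0,0,0],"turn": [0,0,1.9],"grip": 0}
    - {"dp": [0,0,0],"turn": [0,0,1.9],"grip": 0.5}
    - {"dp": [0,0,0],"turn": [0,0,1.9],"grip": 0.5}
    - {"dp": [0,0,0],"turn": [0,0,1.9],"grip": 0.5}
    - {"dp": [0,0,0],"turn": [0,0,1.9],"grip": 0.5}
    - {"dp": [0,0,0],"turn": [0,0,1.9],"grip": 0.5}

```text
time_s: 11.3
position: [0.5027, -0.0135, 0.0924]
tcp_rot: [[0.669, -0.743, -0.0], [-0.743, -0.669, 0.0], [-0.0, 0.0, -1.0]]
force: [0.3, -0.5, -0.1]
opening: 0.469
```

jog_arm:
  rows:
    - {"dp": [0,0,-30],"turn": [0,0,0],"grip": 0.5}
    - {"dp": [0,0,-70],"turn": [0,0,0],"grip": 0.5}
    - {"dp": [0,0,-100],"turn": [0,0,0],"grip": 0.7}
    - {"dp": [-30,0,-130],"turn": [0,0,0],"grip": 1}
    - {"dp": [-50,0,-130],"turn": [0,0,0],"grip": 1}
    - {"dp": [-50,0,-130],"turn": [0,0,0],"grip": 1}
    - {"dp": [-50,0,-130],"turn": [0,0,0],"grip": 1}

```text
time_s: 12.0
position: [0.4688, 0.0238, 0.2219]
tcp_rot: [[0.67, -0.742, -0.001], [-0.742, -0.67, -0.0], [-0.001, 0.001, -1.0]]
force: [1.3, 0.1, 0.1]
opening: 0.866
```

Run:
```python
from meas import *
goal(605.8,-129.3,170,25)
meas('wrist','w7'); meas('top','t7')
```

```text
t 12.0 pos [468.8  23.8 221.9] yaw -47.93 F [1.3 0.1 0.1] M [ 0.08  0.07 -0.02] open 0.866 j6 127.2
dp [205.5   0.8  51.7] turn [ 2.000e-02  6.000e-02 -7.293e+01]
wrist ((554.1998291015625, -71.30118560791016), (149.93565368652344, 149.58230590820312), 87.06546783447266) [0.06590724 0.06795732 0.07432922]
s1 956 [611.7 -19. ] z 0.1141 ang 43.9 rect [612.4 -18.7] [45.6 12.3] 44.3
s2 711 [502.8 -12.7] z 0.1132 ang 132.1 rect [502.4 -12.2] [11.7 44.3] 41.8
s3 926 [ 495.9 -121.6] z 0.1141 ang 42.1 rect [ 495.5 -122.1] [45.6 11.6] 41.6
s4 none
top ((606.0923461914062, -75.09761047363281), (150.07666015625, 50.4906005859375), 84.39366912841797) [0.0647449  0.06685348 0.07261948]
s1 185 [613.  -19.9] z 0.1124 ang 44.5 rect [613.3 -19.9] [44.6 11.2] 44.1
s2 none
s3 none
s4 197 [ 605.4 -129.3] z 0.1141 ang 25.4 rect [ 606.3 -129.8] [45.7 12.7] 25.5
```

View pics/w7.png

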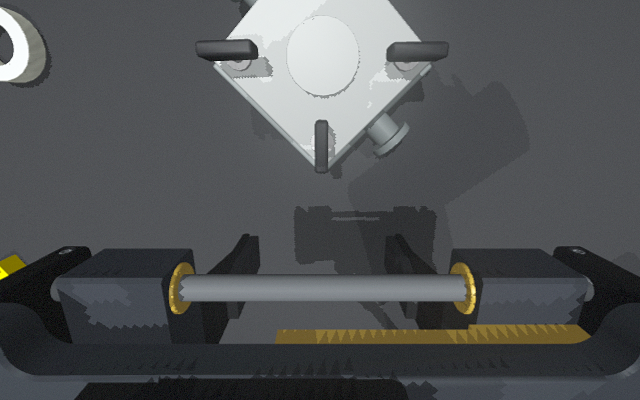

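Screw2 reads 132.1° against a target of 132°, with its bar (321,146) on the diagonal to the boss. Now screw4.

jog_arm:
  rows:
    - {"dp": [25,0,0],"turn": [0,0,-8],"grip": 1}
    - {"dp": [50,0,0],"turn": [0,0,-16],"grip": 1}
    - {"dp": [75,0,0],"turn": [0,0,-24],"grip": 1}
    - {"dp": [100,0,0],"turn": [0,0,-32],"grip": 1}
    - {"dp": [125,0,0],"turn": [0,0,-40],"grip": 1}
    - {"dp": [150,0,0],"turn": [0,0,-48],"grip": 1}
    - {"dp": [175,0,0],"turn": [0,0,-56],"grip": 1}
    - {"dp": [205,0.5,0],"turn": [0,0,-64],"grip": 1}
    - {"dp": [205,0.5,20],"turn": [0,0,-73],"grip": 1}
    - {"dp": [205,0.5,40],"turn": [0,0,-73],"grip": 1}

```text
time_s: 13.1
position: [0.6073, -0.1312, 0.1809]
tcp_rot: [[0.906, 0.423, 0.0], [0.423, -0.906, -0.0], [0.0, 0.001, -1.0]]
force: [0.5, -0.6, 0.6]
opening: 1.002
```

jog_arm:
  rows:
    - {"dp": [0,0,0],"turn": [0,0,0],"grip": 1}
    - {"dp": [0,0,0],"turn": [0,0,0],"grip": 1}

```text
time_s: 13.3
position: [0.606, -0.1295, 0.1813]
tcp_rot: [[0.907, 0.422, -0.002], [0.422, -0.907, 0.001], [-0.002, -0.002, -1.0]]
force: [0.6, -0.3, 0.9]
opening: 1.001
```

```bash
python3 -c "
from h import *
goal(605.8,-129.3,95,25.2)"
```

```text
t 13.3 pos [ 606.  -129.5  181.3] yaw 24.95 F [ 0.6 -0.3  0.9] M [-0.05 -0.05 -0.03] open 1.001 j6 42.7
dp [ 0.  -0.1 86.3] turn [-0.09  0.09 -0.25]
```

jog_arm:
  rows:
    - {"dp": [0,0,30],"turn": [0,0,0],"grip": 0.8}
    - {"dp": [0,0,50],"turn": [0,0,0],"grip": 0.7}
    - {"dp": [0,0,70],"turn": [0,0,0],"grip": 0.7}
    - {"dp": [0,0,86],"turn": [0,0,0],"grip": 0.6}
    - {"dp": [0,0,86],"turn": [0,0,0],"grip": 0.6}
    - {"dp": [0,0,86],"turn": [0,0,0],"grip": 0.5}
    - {"dp": [0,0,86],"turn": [0,0,0],"grip": 0.5}

```text
time_s: 14.0
position: [0.6073, -0.1295, 0.0981]
tcp_rot: [[0.906, 0.423, 0.003], [0.423, -0.906, -0.001], [0.002, 0.002, -1.0]]
force: [0.0, 0.2, -0.3]
opening: 0.53
```

```bash
python3 -c "
from h import *
goal(605.8,-129.3,95,25.2);cap('wrist','w8')"
```

```text
t 14.0 pos [ 607.3 -129.5   98.1] yaw 25.01 F [ 0.   0.2 -0.3] M [0.02 0.04 0.  ] open 0.53 j6 42.7
dp [-1.3 -0.8  3.1] turn [ 0.13 -0.12 -0.19]
```

View pics/w8.png

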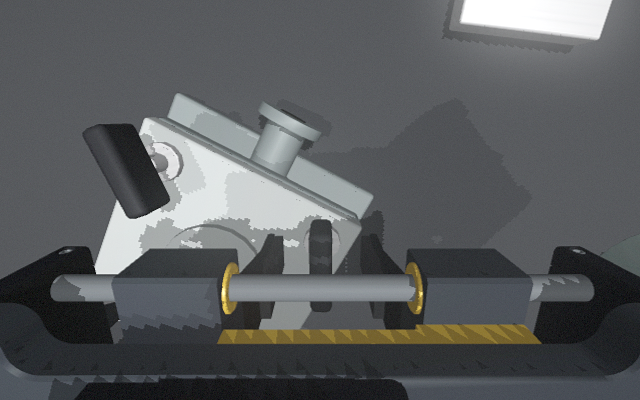

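Screw4's bar (320,265) is centred between the jaws. Closing.

jog_arm:
  rows:
    - {"dp": [0,0,1],"turn": [0,0,0],"grip": 0}
    - {"dp": [0,0,1],"turn": [0,0,0],"grip": 0}
    - {"dp": [0,0,1],"turn": [0,0,0],"grip": 0}
    - {"dp": [0,0,1],"turn": [0,0,0],"grip": 0}
    - {"dp": [0,0,1],"turn": [0,0,0],"grip": 0}
    - {"dp": [0,0,1],"turn": [0,0,0],"grip": 0}
    - {"dp": [0,0,1],"turn": [0,0,0],"grip": 0}
    - {"dp": [0,0,1],"turn": [0,0,0],"grip": 0}

```text
time_s: 14.85
position: [0.6064, -0.1294, 0.0955]
tcp_rot: [[0.906, 0.423, 0.001], [0.423, -0.906, -0.001], [0.0, 0.001, -1.0]]
force: [-0.1, -1.7, 0.2]
opening: 0.134
```

```bash
python3 -c "
from h import *
goal(605.8,-129.3,92,-48)"
```

```text
t 14.85 pos [ 606.4 -129.4   95.5] yaw 25.02 F [-0.1 -1.7  0.2] M [-0.44 -0.13  0.05] open 0.134 j6 42.7
dp [-0.5 -0.3  3.5] turn [ 3.000e-02 -4.000e-02  7.302e+01]
```

jog_arm:
  rows:
    - {"dp": [0,0,0.3],"turn": [0,0,7.5],"grip": 0}
    - {"dp": [0,0,0.6],"turn": [0,0,15],"grip": 0}
    - {"dp": [0,0,0.9],"turn": [0,0,22.5],"grip": 0}
    - {"dp": [0,0,1.2],"turn": [0,0,30],"grip": 0}
    - {"dp": [0,0,1.5],"turn": [0,0,37.5],"grip": 0}
    - {"dp": [0,0,1.8],"turn": [0,0,45],"grip": 0}
    - {"dp": [0,0,2.1],"turn": [0,0,52.5],"grip": 0}
    - {"dp": [0,0,2.4],"turn": [0,0,60],"grip": 0}
    - {"dp": [0,0,2.7],"turn": [0,0,66],"grip": 0}
    - {"dp": [0,0,3],"turn": [0,0,71],"grip": 0}

```text
time_s: 15.85
position: [0.6069, -0.1297, 0.0933]
tcp_rot: [[0.692, -0.722, 0.002], [-0.722, -0.692, -0.001], [0.002, -0.001, -1.0]]
force: [0.2, -1.8, 2.5]
opening: 0.137
```

jog_arm:
  rows:
    - {"dp": [0,0,0],"turn": [0,0,0],"grip": 0}
    - {"dp": [0,0,0],"turn": [0,0,0],"grip": 0}

```text
time_s: 16.05
position: [0.6071, -0.1296, 0.0932]
tcp_rot: [[0.696, -0.718, 0.002], [-0.718, -0.696, -0.001], [0.002, -0.001, -1.0]]
force: [1.5, -3.1, 2.5]
opening: 0.137
```

```bash
python3 -c "
from h import *
goal(605.8,-129.3,92,-48)
cap('wrist','w9')"
```

```text
t 16.05 pos [ 607.1 -129.6   93.2] yaw -45.92 F [ 1.5 -3.1  2.5] M [-0.16 -0.17 -0.07] open 0.137 j6 113.6
dp [-1.1  0.7  1.2] turn [-0.06 -0.12  2.08]
```

View pics/w9.png

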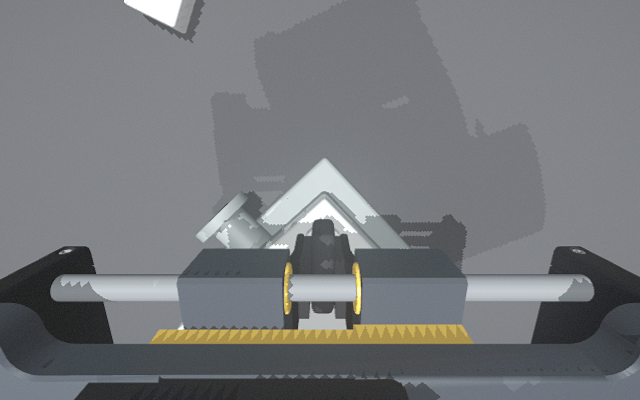

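Screw4's bar (321,260) is held and almost in line with the cover corner (323,195). I'll do the last 2°, release and lift.

jog_arm:
  rows:
    - {"dp": [0,0,0],"turn": [0,0,2],"grip": 0}
    - {"dp": [0,0,0],"turn": [0,0,2],"grip": 0}
    - {"dp": [0,0,0],"turn": [0,0,2],"grip": 0}
    - {"dp": [0,0,0],"turn": [0,0,2],"grip": 0.5}
    - {"dp": [0,0,0],"turn": [0,0,2],"grip": 0.5}
    - {"dp": [0,0,0],"turn": [0,0,2],"grip": 0.5}
    - {"dp": [0,0,0],"turn": [0,0,2],"grip": 0.5}
    - {"dp": [0,0,0],"turn": [0,0,2],"grip": 0.5}

```text
time_s: 16.9
position: [0.6057, -0.1286, 0.0922]
tcp_rot: [[0.669, -0.743, -0.001], [-0.743, -0.669, 0.001], [-0.001, 0.0, -1.0]]
force: [0.2, -0.1, 0.2]
opening: 0.465
```

jog_arm:
  rows:
    - {"dp": [0,0,-30],"turn": [0,0,0],"grip": 0.5}
    - {"dp": [0,0,-70],"turn": [0,0,0],"grip": 0.5}
    - {"dp": [0,0,-110],"turn": [0,0,0],"grip": 0.7}
    - {"dp": [-50,50,-140],"turn": [0,0,0],"grip": 1}
    - {"dp": [-100,80,-140],"turn": [0,0,0],"grip": 1}
    - {"dp": [-140,110,-140],"turn": [0,0,0],"grip": 1}
    - {"dp": [-180,140,-140],"turn": [0,0,0],"grip": 1}
    - {"dp": [-220,160,-140],"turn": [0,0,0],"grip": 1}
    - {"dp": [-220,160,-140],"turn": [0,0,0],"grip": 1}
    - {"dp": [-220,160,-140],"turn": [0,0,0],"grip": 1}

```text
time_s: 17.9
position: [0.3351, -0.0699, 0.2322]
tcp_rot: [[0.669, -0.743, -0.005], [-0.743, -0.669, 0.003], [-0.005, 0.002, -1.0]]
force: [0.4, 0.5, -0.7]
opening: 0.992
```

Run:
```python
from meas import *
goal(605.8,-129.3,170,25)
meas('wrist','w10'); meas('top','t10'); meas('side','s10')
```

```text
t 17.9 pos [335.1 -69.9 232.2] yaw -48.01 F [ 0.4  0.5 -0.7] M [ 0.14  0.03 -0.02] open 0.992 j6 107.3
dp [ 225.5 -161.6   60.8] turn [ -0.11   0.3  -73.01]
wrist ((553.9078369140625, -71.52425384521484), (149.8152618408203, 149.4678192138672), 87.12096405029297) [0.06570102 0.06732642 0.07368544]
s1 943 [609.5 -20.6] z 0.1141 ang 45.2 rect [611.6 -19.5] [45.  12.6] 44.2
s2 782 [501.6 -14. ] z 0.1131 ang 131.8 rect [501.8 -12.7] [12.4 45.1] 42.5
s3 953 [ 494.4 -123. ] z 0.1141 ang 42.1 rect [ 494.9 -122.9] [45.5 12.1] 41.8
s4 none
top ((555.2088623046875, -72.87140655517578), (150.0626220703125, 150.23655700683594), 86.9528579711914) [0.06344262 0.06560878 0.07211413]
s1 182 [613.  -19.8] z 0.1127 ang 44.8 rect [613.3 -19.8] [44.7 11.4] 44.5
s2 198 [503.  -13.1] z 0.112 ang 131.7 rect [503.1 -13.1] [11.9 44.7] 41.7
s3 204 [ 496.2 -123.3] z 0.1126 ang 41.6 rect [ 496.5 -123.7] [44.9 12.3] 42.5
s4 186 [ 606.5 -130.1] z 0.112 ang 131.4 rect [ 607.  -130.7] [11.8 46. ] 41.8
side ((553.8113403320312, -71.13143157958984), (151.38072204589844, 150.10186767578125), 87.86814880371094) [0.06575696 0.06705915 0.07343073]
s1 155 [610.7 -16. ] z 0.1136 ang 43.2 rect [610.9 -16.8] [45.6 12.7] 41.5
s2 136 [500.5  -9. ] z 0.113 ang 132.1 rect [502.  -11.2] [11.6 45.2] 43.2
s3 145 [ 493.7 -120.1] z 0.1137 ang 41.5 rect [ 494.7 -120.9] [45.3 13.4] 39.3
s4 84 [ 603.  -124.4] z 0.1132 ang 133.6 rect [ 604.6 -127.2] [11.8 43.8] 41.8
```

View pics/t10.png

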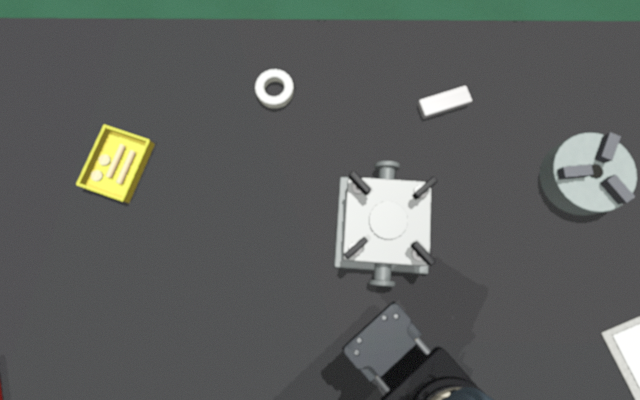

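View pics/w10.png

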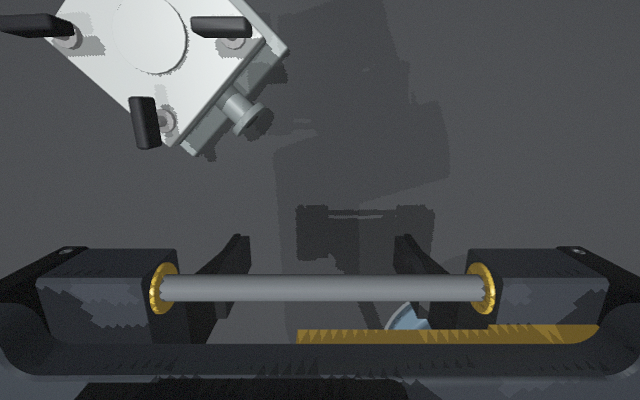

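The top view shows all four bars, at (359,183), (425,188), (356,248) and (424,252), pointing at the boss (388,220). Screw1 is unchanged and the arm is clear, so I'm handing in.

```bash
python3 -c "
from rig import bot
print(bot.hand_in())"
```

```text
the job is handed in; nothing more can be done
None
```

I turned the three screws clockwise onto the cover's diagonals in the order screw3, screw2, screw4, and handed the job in at about 18 s of the 51 s allowed. I did not touch screw1.

| Screw | Final bar angle, top camera (wrist camera) | Target diagonal |
|---|---|---|
| screw3 | 41.6° (42.1°) | 42° |
| screw2 | 131.7° (131.8°) | 132° |
| screw4 | 131.4° (out of the wrist camera's view) | 132° |
| screw1 | about 44.5°, as at the start (about 44°) | left as it was |

- **Disagreement:** the side camera, which sees the bars less well, put screw4 at 133.6°. The gripper let it go at −48°, which is the 132° line, so I trust the top view.
- **Slip:** after releasing screw3 I moved 10 mm down instead of up. The force reading stayed near zero, and screw3 measured 42.0° afterwards.
- **Forces:** the force readings after each move stayed under about 7 N. The arm was well clear of the cover at hand-in.

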